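# Find the solid bronze pedestal by weight and present it

## Task

One of the two look-alike bronze pedestals on the carrying board is solid, the other hollow. Lift the one next to the board's handle clear of the board for a second to feel its weight, set it back upright in its own recess without dropping it, then lift the other one clear for a second in the same way. Finish holding the heavier one in the gripper, upright and still over the middle of the round turntable with its foot about 10 cm above the disc (do not put it down), with the lighter one standing in its own recess and everything else on the bench left where it is.

Things in the scene. Friction and masses are not known exactly. Their poses are not given: they have to be found in the camera images.
- casting_one_center (a point): one of two look-alike bronze pedestals: round base flange 50 mm across, 10 mm thick, above it a straight round body 38 mm in diameter (grip here), 70 mm tall in all. This point: its centre, half-way up (35 mm above its underside), z along its axis. Starts upright in one of the two recesses. 200 to 720 g each; the heavier is at least 1.7 times the lighter, which only lifting shows.
- casting_two_center (a point): one of two look-alike bronze pedestals: round base flange 50 mm across, 10 mm thick, above it a straight round body 38 mm in diameter (grip here), 70 mm tall in all. This point: its centre, half-way up (35 mm above its underside), z along its axis. Starts upright in one of the two recesses. 200 to 720 g each; the heavier is at least 1.7 times the lighter, which only lifting shows.
- nest_by_handle (a point): centre of the floor of the round recess nearer the handle of the board: fixed, wooden, 100 by 190 mm, 18 mm thick, a flat handle 34 mm wide and 57 mm long in the middle of one short end. Two recesses, 56 mm across, 7 mm deep, 120 mm apart along it, floors 11 mm above the table. y axis along the board towards the handle, z up.
- nest_far (a point): centre of the floor of the other round recess, 120 mm from the first, away from the handle; same axes and sizes.
- turntable_top (a point): centre of the top face of the round wooden turntable, a fixed disc 150 mm across on a short pedestal; the top face is 45 mm above the table, z up. Board and turntable may stand either way round, left or right of the robot.
- paint_jar_center (a point): bystander: small white jar with black cap, 40 mm diameter, 50 mm tall, standing beside one long edge of the board; its centre.
- cork_block_center (a point): bystander: cork sanding block 30 by 60 by 25 mm, beside the board's other long edge; its centre.
- wax_tin_center (a point): bystander: round metal tin, 52 mm diameter, 45 mm tall, beside the turntable; its centre.
Not all that is in view belongs to the job. What is shaped like the part that bears casting_two_center but pink or turquoise is not meant. What is shaped like the part that bears casting_one_center but blue is not meant.

How it is judged:
By the outcome, as a careful person would: the job done as asked, in the order asked, and still so for the second after the job is handed in, while the arm keeps its last pose, push and grip.
It also fails if it takes over 72 s, if anything falls off the work surface, if the arm or the gripper's body presses on something with over 40 N, if the wrist force passes 120 N, or if a joint passes its speed limit or range.

## Robot

A 6-joint arm with a two-finger parallel gripper is mounted at the origin on the work surface. World frame = base frame: x ahead of the robot, y to its left, z up, the work surface at z = 0. Lengths are in m, angles in rad, forces in N, time in s.
With the tool pointing down it reaches from about 0.375 to 0.925 m from the base axis. Payload 5.7 kg.
Tool frame: the origin (TCP) lies on the centre line of the jaws, within the pads' length; the fingertips stand 19 mm ahead of it and the grasp point (between the pads) is the TCP; z points along the fingers, y is the line along which they close (so a half turn about z gives the same grasp; the last joint's range is limited). The gripper opens to 85 mm and grips with 20 to 120 N. Pads are 22 mm wide; open, the fingers measure 114 mm over their backs; the gripper's body (76 mm by 85 mm) begins 54 mm behind the grasp point. The pads swing forward as they close: fully open they stand 13 mm farther back than shut.
Start: joints at [-1.296, 0.359, 1.51, -0, 1.272, -0.115], TCP at [0.228, -0.555, 0.25] pointing down, gripper open.
Joint ranges: [-2.97, 2.97], [-1.01, 2.36], [0.21, 2.38], [-0.96, 4.11], [0.2, 2.71], [-2.98, 2.98]. Speed limits (rad/s): [2.39, 2.39, 3.14, 3.14, 3.14, 3.14].

## Interface

Orientations are given as a unit quaternion [w, x, y, z].
In Python, from plant import manip, imaging, job gives the robot as it stands.
- The arm moves only by the shell command python3 -m jog 'ROWS'. ROWS is JSON, a list of rows, each a list of 3 entries, a list of its own where there are three numbers: the shift along the tool's x, y, z in units of 40 mm (1.0 is 40 mm), then the turn about the tool's z in units of 8 degrees (1.0 is 8 degrees), then the opening, from 0 (shut) to 1 (fully open). In form: [[[dx, dy, dz], twist, jaw], ...]. A call has exactly 8 rows; each row is the pose to reach, as a shift and turn from the pose commanded when the call began, along the tool's axes at that moment; what a row does not reach only later rows make up. A row lasts 1/10 s, in which the tool goes at most 50 mm and 8.59 degrees, less where a joint would pass 70% of its speed; a pose out of reach is approached as far as the arm can. A call with a gripper value outside its range is refused whole. The fingers move at their own pace and stop on an object; the grip force is fixed at half the most. Time passes only in rows, so rows that repeat a pose let the fingers close, or fill a call up. It gives the time, the measured TCP pose, the force, the opening and the grip force at its end, in the units of the state.
- manip.sense(): the state, without advancing time (a new reading comes with each control period).
- imaging.read_camera(name): name is "side" or "top" or "wrist"; returns (picture, depth): 480x640x3 uint8, red, green, blue; 480x640 float32, m along the optical axis (not along the pixel's ray), 0 where there is no reading.
- imaging.calibration(name): a dict with "fov_y" (degrees; the focal length in pixels is half the picture's height over the tangent of half this angle, whatever the lens; pixels are square), "cx", "cy" (the principal point, pixels), "xyz" and "orientation" of the camera in the world. Camera axes: x right, y up, looking along -z (the intrinsics and any distortion apply to the point x, -y, -z); pixel columns grow to the right and rows downward; lengths in m; the calibration is good to about 2 mm. A picture is of the moment at which its call begins: read the wrist's pose just before it. calibration takes no time and is no camera call; for the wrist camera it gives the pose at the moment of the call.
- job.finish_job(): hands the job in; it is judged then, once.
The state is a dict: "time": time; "joints": joint angles; "dq": joint speeds; "joint_efforts": joint torques, N m; "position": TCP position; "eef_rot": TCP orientation; "wrist_force": force on the tool from outside, world axes, zero at the start; "torque": the same for the moment, N m; "width": finger opening in m; "finger_force": force on a finger pad.
Only numpy, scipy, OpenCV 4.12 (cv2) and the standard library are available. Lean on these libraries where they do the work, as an engineer would, in place of code of your own. Each camera call takes 0.05 s, during which the arm holds its last target. There are 200 camera calls.

## Working session

There is one attempt and no reset: what is moved stays moved. The work goes in short steps, Python scripts to look and compute and a shell command to move; the robot and the scene stay as the last step left them, time stands still between calls to the robot, and variables do not carry over. Pictures are saved under pics/ and viewed, at most 10 in all, crops included, and the job is handed in when it is done.

```bash
mkdir -p pics; ls
cat > h.py <<'E'
import numpy as np, cv2, math
from plant import manip, imaging, job
from scipy.spatial.transform import Rotation as R
def cam(n):
    c=imaging.calibration(n); im,d=imaging.read_camera(n); return c,im,d
def RT(q): return R.from_quat([q[1],q[2],q[3],q[0]]).as_matrix()
def cloud(c,d):
    h,w=d.shape; f=h/2/math.tan(math.radians(c['fov_y'])/2)
    u,v=np.meshgrid(np.arange(w),np.arange(h))
    P=np.stack([(u-c['cx'])/f*d,-(v-c['cy'])/f*d,-d],-1)
    return P@RT(c['orientation']).T+np.array(c['xyz'])
E
python3 - <<'E'
from h import *
for n in ('top','side'):
    c,im,d=cam(n); print(n,c)
    cv2.imwrite(f'pics/{n}0.png',im[:,:,::-1]); np.savez(f'{n}0.npz',P=cloud(c,d),d=d,im=im)
s=manip.sense(); print({k:np.round(v,3).tolist() for k,v in s.items()})
E
```

```text
pics
top {'fov_y': 47.643300398339036, 'cx': 316.546161659638, 'cy': 239.6785570512342, 'xyz': array([0.41488331, 0.04383944, 1.20736616]), 'orientation': array([ 0.71493758,  0.04245564, -0.05828022, -0.69546041])}
side {'fov_y': 57.373266609269265, 'cx': 317.3400040897957, 'cy': 236.2763060203442, 'xyz': array([0.44029107, 0.74969364, 0.68483413]), 'orientation': array([-0.05746469, -0.03893373,  0.41602563,  0.90669987])}
{'time': 0.1, 'joints': [-1.296, 0.359, 1.511, 0.0, 1.272, -0.115], 'dq': [-0.0, -0.002, -0.002, 0.002, -0.0, -0.0], 'joint_efforts': [-0.0, -52.865, -27.935, -0.0, 0.005, 0.0], 'position': [0.228, -0.554, 0.25], 'eef_rot': [-0.001, 0.981, 0.194, -0.0], 'wrist_force': [-0.292, 0.275, 0.294], 'torque': [0.0, 0.02, 0.02], 'finger_force': 0.0, 'width': 0.085}
```

View pics/top0.png

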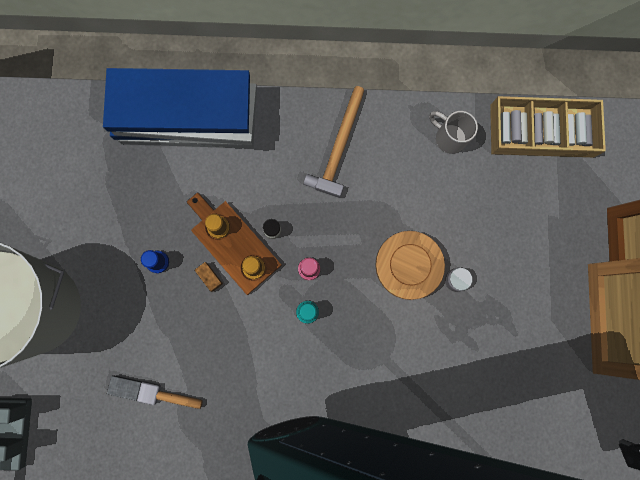

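View pics/side0.png

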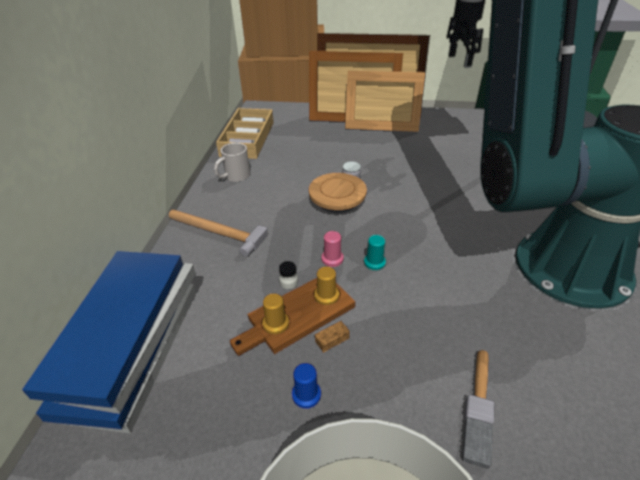

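The top view shows the board with its handle end at (195,200), the handle-side pedestal at (217,224) and the far one at (253,266). The jar is at (271,228), the cork at (208,276), the turntable at (411,265) and the tin at (461,280). The side view agrees.

Run:
```python
from h import *
from scipy import ndimage as nd
for n in('top','side'):
    z=np.load(f'{n}0.npz'); P,im,d=z['P'],z['im'],z['d']
    X,Y,Z=P[...,0],P[...,1],P[...,2]; ok=(d>0)&(X>.3)&(X<.85)&(abs(Y)<.45)
    print(n,'table',np.median(Z[ok]))
    h=cv2.cvtColor(im,cv2.COLOR_RGB2HSV)
    for nm,lo,hi in(('tops',.077,.1),('disc',.038,.052),('board',.012,.024)):
        l,k=nd.label(ok&(Z>lo)&(Z<hi))
        for i in range(1,k+1):
            m=l==i
            if m.sum()<60: continue
            p=P[m]; (a,b),r=cv2.minEnclosingCircle(p[:,:2].astype(np.float32))
            v,u=np.argwhere(m).mean(0); print(nm,m.sum(),'uv',int(u),int(v),'circ',np.round([a,b,r],4),'z',np.median(p[:,2]).round(4), 'rect',np.round(np.hstack(cv2.minAreaRect(p[:,:2].astype(np.float32))),3) if nm=='board' else '')
```

```text
top table -0.00017060956337000555
tops 1086 uv 200 132 circ [0.8228 0.3067 0.1443] z 0.0839 rect 
tops 161 uv 459 132 circ [ 0.8335 -0.2856  0.0365] z 0.0834 rect 
tops 215 uv 213 221 circ [0.6087 0.2375 0.019 ] z 0.0802 rect 
tops 223 uv 250 264 circ [0.5213 0.1557 0.0187] z 0.08 rect 
disc 73 uv 447 141 circ [ 0.8249 -0.2765  0.0333] z 0.045 rect 
disc 177 uv 508 143 circ [ 0.824  -0.4142  0.0425] z 0.0476 rect 
disc 207 uv 271 226 circ [0.6075 0.1192 0.0186] z 0.0484 rect 
disc 3695 uv 409 264 circ [ 0.5344 -0.1836  0.0752] z 0.0444 rect 
disc 391 uv 460 278 circ [ 0.5074 -0.293   0.0245] z 0.0439 rect 
board 405 uv 336 151 circ [ 0.7889 -0.0207  0.0677] z 0.021 rect [ 7.8900e-01 -2.1000e-02  2.5000e-02  1.3400e-01  7.3048e+01]
board 119 uv 507 137 circ [ 0.8371 -0.4181  0.023 ] z 0.0199 rect [ 8.3700e-01 -4.1800e-01  4.0000e-02  2.5000e-02  8.9415e+01]
board 67 uv 147 142 circ [0.7968 0.4035 0.0452] z 0.0178 rect [7.960e-01 4.030e-01 9.000e-02 4.000e-03 8.907e+01]
board 61 uv 309 183 circ [0.7127 0.0379 0.0147] z 0.0203 rect [7.1400e-01 3.7000e-02 2.9000e-02 1.4000e-02 7.0707e+01
[... 1499 characters left out ...]
396 0.0197] z 0.017 rect [ 0.518  0.047  0.039  0.022 11.649]
board 78 uv 374 261 circ [0.4259 0.0403 0.0206] z 0.0173 rect [4.2700e-01 4.7000e-02 2.0000e-02 4.1000e-02 7.9207e+01]
board 96 uv 288 281 circ [0.6043 0.1217 0.0197] z 0.0194 rect [ 0.602  0.129  0.039  0.023 17.651]
board 3489 uv 293 316 circ [0.5714 0.2294 0.127 ] z 0.0175 rect [ 0.583  0.217  0.248  0.103 42.04 ]
board 454 uv 161 354 circ [0.7944 0.31   0.14  ] z 0.0184 rect [7.9400e-01 3.1000e-01 2.8000e-01 3.0000e-03 8.9818e+01]
board 174 uv 331 339 circ [0.4962 0.2561 0.0322] z 0.0198 rect [ 0.493  0.267  0.064  0.024 16.515]
board 136 uv 305 397 circ [0.5267 0.3727 0.0225] z 0.0147 rect [ 0.525  0.38   0.044  0.021 14.522]
```

```bash
cat > to.py <<'E'
import sys; from h import *
s=manip.sense(); t=np.array([float(x) for x in sys.argv[1:4]])
q=RT(s['eef_rot']); print('units',np.round(q.T@(t-s['position'])/.04,3),'pos',np.round(s['position'],4),'q',np.round(s['eef_rot'],4),'F',np.round(s['wrist_force'],2),'t',s['time'],'q6',round(s['joints'][5],2))
E
P='[[16.3,-14.7,0],0,1]'
python3 -m jog '[[[16.3,-14.7,0],0,1],[[16.3,-14.7,0],0,1],[[16.3,-14.7,0],0,1],[[16.3,-14.7,0],0,1],[[16.3,-14.7,0],0,1],[[16.3,-14.7,0],0,1],[[16.3,-14.7,0],0,1],[[16.3,-14.7,0],0,1]]'
python3 to.py .6075 .2386 .25
```

```text
time: 0.9
position: [0.4012, -0.1923, 0.2502]
eef_rot: [-0.0, 0.981, 0.193, -0.0]
wrist_force: [1.3, -0.5, 0.5]
width: 0.086
finger_force: 0.0
units [ 8.861e+00 -8.008e+00  7.000e-03] pos [ 0.4012 -0.1923  0.2502] q [-1.000e-04  9.811e-01  1.934e-01 -0.000e+00] F [ 1.28 -0.55  0.53] t 0.9 q6 0.58
```

```bash
python3 -m jog '[[[8.85,-8,0],0,1],[[8.85,-8,0],0,1],[[8.85,-8,0],0,1],[[8.85,-8,0],0,1],[[8.85,-8,0],0,1],[[8.85,-8,0],0,1],[[8.85,-8,0],0,1],[[8.85,-8,0],0,1]]'
python3 to.py .6075 .2386 .25
```

```text
time: 1.7
position: [0.5737, 0.1687, 0.25]
eef_rot: [0.0, 0.981, 0.194, -0.0]
wrist_force: [0.8, -0.4, -0.9]
width: 0.0855
finger_force: 0.0
units [ 1.446 -1.295 -0.002] pos [0.5737 0.1687 0.25  ] q [ 0.000e+00  9.810e-01  1.938e-01 -3.000e-04] F [ 0.8  -0.44 -0.88] t 1.7 q6 1.35
```

```bash
python3 -m jog '[[[1.4,-1.3,0],0,1],[[1.4,-1.3,0],0,1],[[1.4,-1.3,0.5],0,1],[[1.4,-1.3,0.5],0,1],[[1.4,-1.3,0.5],0,1],[[1.4,-1.3,0.5],0,1],[[1.4,-1.3,0.5],0,1],[[1.4,-1.3,0.5],0,1]]'
python3 to.py .6075 .2386 .05
python3 - <<'E'
from h import *
from scipy import ndimage as nd
c,im,d=cam('wrist'); P=cloud(c,d); cv2.imwrite('pics/w1.png',im[:,:,::-1]); print(c['xyz'])
Z=P[...,2]; l,k=nd.label((d>0)&(Z>.07)&(Z<.09))
for i in range(1,k+1):
    m=l==i
    if m.sum()<300: continue
    (a,b),r=cv2.minEnclosingCircle(P[m][:,:2].astype(np.float32)); v,u=np.argwhere(m).mean(0)
    print(m.sum(),int(u),int(v),np.round([a,b,r],4),np.median(Z[m]).round(4))
E
```

```text
time: 2.5
position: [0.6058, 0.2355, 0.2312]
eef_rot: [-0.0, 0.981, 0.193, 0.001]
wrist_force: [0.4, -0.9, 0.8]
width: 0.0855
finger_force: 0.0
units [ 0.063 -0.056  4.531] pos [0.6058 0.2355 0.2312] q [-1.000e-04  9.811e-01  1.933e-01  6.000e-04] F [ 0.42 -0.9   0.76] t 2.5 q6 1.45
[0.68050759 0.26605272 0.35512728]
1254 507 10 [0.793  0.1869 0.0222] 0.0832
1868 318 226 [0.6078 0.2384 0.0191] 0.0809
682 130 253 [0.5283 0.3694 0.0168] 0.0705
1468 367 350 [0.5198 0.1565 0.0197] 0.0808
```

View pics/w1.png

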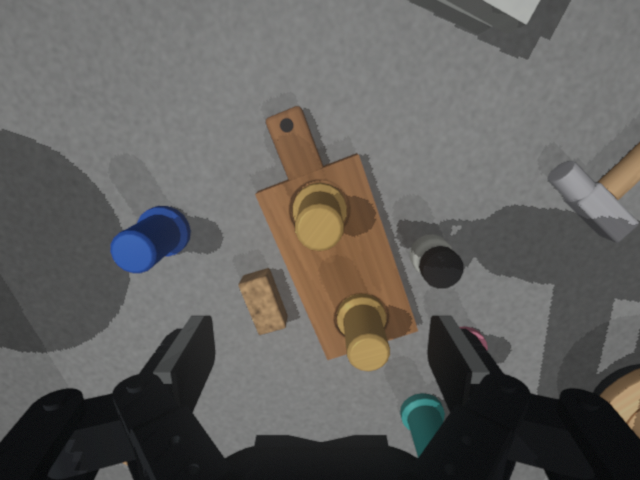

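The wrist view shows the handle-side pedestal at (320,226) and the far one at (367,350), and it agrees with both fixed cameras. I'll go down and grip.

```bash
python3 -m jog '[[[0.06,-0.06,0],0,1],[[0.06,-0.06,1],0,1],[[0.06,-0.06,2],0,1],[[0.06,-0.06,3],0,1],[[0.06,-0.06,3.6],0,1],[[0.06,-0.06,4.1],0,1],[[0.06,-0.06,4.5],0,1],[[0.06,-0.06,4.5],0,1]]'
python3 to.py .6078 .2386 .052
```

```text
time: 3.35
position: [0.6054, 0.2388, 0.0481]
eef_rot: [0.0, 0.981, 0.194, -0.002]
wrist_force: [-0.1, -0.2, 0.6]
width: 0.0854
finger_force: 0.0
units [ 0.055  0.027 -0.097] pos [0.6054 0.2388 0.0481] q [ 1.000e-04  9.811e-01  1.937e-01 -2.000e-03] F [-0.1  -0.24  0.61] t 3.35 q6 1.45
```

```bash
python3 -m jog '[[[0.05,0.03,-0.1],0,1],[[0.05,0.03,-0.1],0,1],[[0.05,0.03,-0.1],0,0],[[0.05,0.03,-0.1],0,0],[[0.05,0.03,-0.1],0,0],[[0.05,0.03,-0.1],0,0],[[0.05,0.03,-0.1],0,0],[[0.05,0.03,-0.1],0,0]]'
python3 to.py .6078 .2386 .052
```

```text
time: 4.15
position: [0.6095, 0.2388, 0.055]
eef_rot: [-0.0, 0.981, 0.194, 0.0]
wrist_force: [-0.9, 0.1, 6.5]
width: 0.0369
finger_force: 60.2
units [-0.04  -0.011  0.076] pos [0.6095 0.2388 0.055 ] q [-1.000e-04  9.811e-01  1.937e-01  4.000e-04] F [-0.95  0.07  6.51] t 4.15 q6 1.45
```

```bash
python3 -m jog '[[[0,0,-0.1],0,0],[[0,0,-0.3],0,0],[[0,0,-0.7],0,0],[[0,0,-1.2],0,0],[[0,0,-1.7],0,0],[[0,0,-2],0,0],[[0,0,-2],0,0],[[0,0,-2],0,0]]'
python3 -m jog '[[[0,0,0],0,0],[[0,0,0],0,0],[[0,0,0],0,0],[[0,0,0],0,0],[[0,0,0],0,0],[[0,0,0],0,0],[[0,0,0],0,0],[[0,0,0],0,0]]'
python3 -m jog '[[[0,0,0],0,0],[[0,0,0],0,0],[[0,0,0],0,0],[[0,0,0],0,0],[[0,0,0],0,0],[[0,0,0],0,0],[[0,0,0],0,0],[[0,0,0],0,0]]'
python3 - <<'E'
from h import *
F=[]
for i in range(4):
    c,im,d=cam('wrist' if i else 'side'); s=manip.sense(); F.append(np.r_[s['wrist_force'],s['position'],s['joint_efforts'][1:3]])
    if i==0: cv2.imwrite('pics/s2.png',cv2.resize(im[200:380,180:420,::-1],None,fx=3,fy=3))
print(np.round(F,4)); print(s['width'],s['finger_force'])
E
```

```text
time: 4.95
position: [0.609, 0.2388, 0.1345]
eef_rot: [-0.0, 0.981, 0.194, 0.0]
wrist_force: [0.3, -0.0, -2.2]
width: 0.0374
finger_force: 60.2
time: 5.75
position: [0.6092, 0.2387, 0.1344]
eef_rot: [-0.0, 0.981, 0.194, 0.0]
wrist_force: [0.7, 0.1, -2.1]
width: 0.0368
finger_force: 60.2
time: 6.55
position: [0.6091, 0.2387, 0.1343]
eef_rot: [-0.0, 0.981, 0.194, 0.0]
wrist_force: [0.6, -0.2, -2.9]
width: 0.0366
finger_force: 60.2
[[ -1.145   -0.581   -2.4593   0.6091   0.2387   0.1344 -62.5549 -25.0219]
 [ -0.2345   0.1485  -1.6304   0.6092   0.2388   0.1343 -62.5535 -25.0212]
 [  0.1914   0.2223  -2.1918   0.6091   0.2387   0.1343 -62.5551 -25.021 ]
 [ -0.4584  -0.2225  -2.038    0.6091   0.2388   0.1343 -62.555  -25.0216]]
0.03690667527911352 60.1738965511322
```

View pics/s2.png

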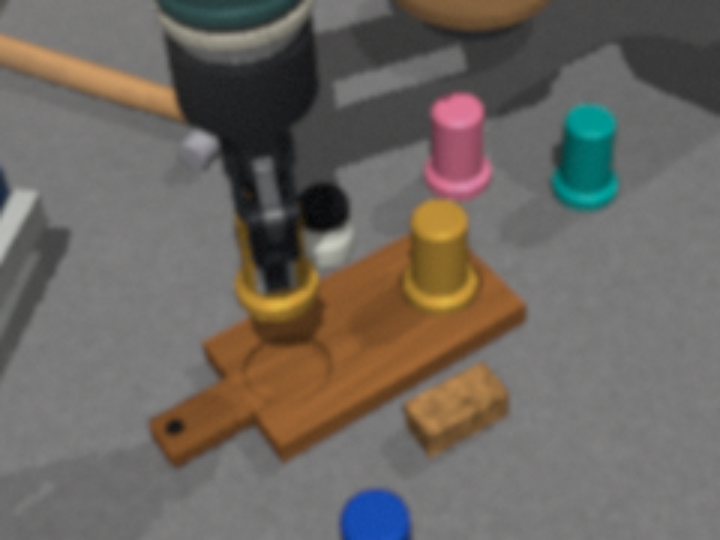

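The handle-side pedestal is upright and clear of the recess, and weighs about 2.1–2.3 N. I'll set it back slowly along the same path.

```bash
python3 -m jog '[[[0,0,0.4],0,0],[[0,0,0.9],0,0],[[0,0,1.3],0,0],[[0,0,1.6],0,0],[[0,0,1.8],0,0],[[0,0,1.9],0,0],[[0,0,1.95],0,0],[[0,0,1.97],0,0]]'
python3 -m jog '[[[0,0,0],0,0],[[0,0,0.02],0,0],[[0,0,0.02],0,0],[[0,0,0.04],0,0],[[0,0,0.04],0,0],[[0,0,0.04],0,0],[[0,0,0.04],0,0],[[0,0,0.04],0,0]]'
python3 to.py .6091 .2387 .055
```

```text
time: 7.55
position: [0.6096, 0.2388, 0.0559]
eef_rot: [-0.0, 0.981, 0.194, 0.0]
wrist_force: [-0.0, -0.0, -2.7]
width: 0.0367
finger_force: 60.2
time: 8.35
position: [0.6094, 0.2388, 0.055]
eef_rot: [-0.0, 0.981, 0.194, 0.0]
wrist_force: [-2.3, -0.5, 5.3]
width: 0.0368
finger_force: 60.9
units [-0.008 -0.     0.001] pos [0.6094 0.2388 0.055 ] q [-1.000e-04  9.811e-01  1.937e-01  4.000e-04] F [-2.35 -0.52  5.27] t 8.35 q6 1.45
```

```bash
python3 -m jog '[[[0,0,0],0,1],[[0,0,0],0,1],[[0,0,0],0,1],[[0,0,0],0,1],[[0,0,0],0,1],[[0,0,0],0,1],[[0,0,0],0,1],[[0,0,0],0,1]]'
python3 -m jog '[[[0,0,-0.5],0,1],[[0,0,-1],0,1],[[0,0,-1.7],0,1],[[0,0,-2.5],0,1],[[0,0,-3.2],0,1],[[0,0,-3.8],0,1],[[0,0,-3.8],0,1],[[0,0,-3.8],0,1]]'
python3 to.py .520 .1567 .21
python3 - <<'E'
from h import *
c,im,d=cam('wrist'); P=cloud(c,d); cv2.imwrite('pics/w3.png',im[:,:,::-1])
from scipy import ndimage as nd
Z=P[...,2]; l,k=nd.label((d>0)&(Z>.074)&(Z<.09))
for i in range(1,k+1):
    m=l==i
    if m.sum()<300: continue
    (a,b),r=cv2.minEnclosingCircle(P[m][:,:2].astype(np.float32)); print(np.round([a,b,r],4),np.median(Z[m]).round(4))
E
```

```text
time: 9.15
position: [0.6091, 0.2387, 0.0539]
eef_rot: [-0.0, 0.981, 0.194, -0.0]
wrist_force: [0.3, 0.3, 0.8]
width: 0.0854
finger_force: 0.0
time: 9.95
position: [0.6092, 0.2388, 0.2061]
eef_rot: [-0.0, 0.981, 0.194, 0.0]
wrist_force: [-0.1, -1.0, -0.6]
width: 0.0858
finger_force: 0.0
units [-2.843  1.05  -0.099] pos [0.6092 0.2388 0.2061] q [-1.000e-04  9.811e-01  1.937e-01  4.000e-04] F [-0.1  -0.99 -0.64] t 9.95 q6 1.45
[0.7916 0.1835 0.0181] 0.0832
[0.608  0.2385 0.0189] 0.081
[0.52   0.1568 0.0193] 0.0808
```

View pics/w3.png

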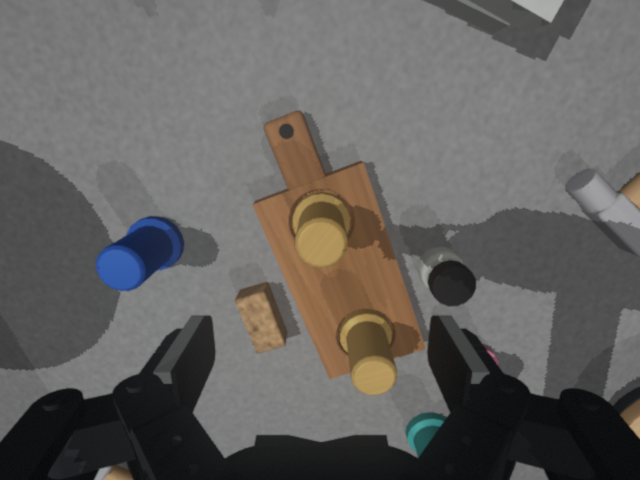

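The first pedestal (322,242) stands upright in its recess again, at its original position with its top at z 0.081. Next is the far one at (373,376).

```bash
python3 -m jog '[[[-1,0.4,0],0,1],[[-2,0.75,0],0,1],[[-2.85,1.05,0],0,1],[[-2.85,1.05,0],0,1],[[-2.85,1.05,0.7],0,1],[[-2.85,1.05,1.4],0,1],[[-2.85,1.05,2],0,1],[[-2.85,1.05,2],0,1]]'
python3 to.py .520 .1567 .054
```

```text
time: 10.8
position: [0.5167, 0.1562, 0.1219]
eef_rot: [-0.0, 0.981, 0.194, -0.004]
wrist_force: [-1.3, -0.6, -0.7]
width: 0.0854
finger_force: 0.0
units [0.094 0.024 1.698] pos [0.5167 0.1562 0.1219] q [-2.000e-04  9.811e-01  1.936e-01 -4.100e-03] F [-1.28 -0.57 -0.66] t 10.8 q6 1.35
```

```bash
python3 -m jog '[[[0,0,0],0,1],[[0,0,0.3],0,1],[[0,0,0.7],0,1],[[0,0,1.1],0,1],[[0,0,1.5],0,1],[[0,0,1.8],0,1],[[0,0,1.8],0,1],[[0,0,1.8],0,1]]'
python3 -m jog '[[[0,0,0],0,1],[[0,0,0],0,1],[[0,0,0],0,1],[[0,0,0],0,1],[[0,0,0],0,1],[[0,0,0],0,1],[[0,0,0],0,1],[[0,0,0],0,1]]'
python3 to.py .520 .1567 .054
```

```text
time: 11.6
position: [0.52, 0.1567, 0.0542]
eef_rot: [-0.0, 0.981, 0.194, 0.0]
wrist_force: [0.1, -0.1, -0.1]
width: 0.0858
finger_force: 0.0
time: 12.4
position: [0.5196, 0.1566, 0.0539]
eef_rot: [-0.0, 0.981, 0.194, -0.0]
wrist_force: [-0.1, 0.1, 0.2]
width: 0.0854
finger_force: 0.0
units [ 0.01   0.001 -0.003] pos [0.5196 0.1566 0.0539] q [-0.000e+00  9.811e-01  1.937e-01 -1.000e-04] F [-0.13  0.06  0.24] t 12.4 q6 1.35
```

```bash
python3 -m jog '[[[0,0,0],0,0],[[0,0,0],0,0],[[0,0,0],0,0],[[0,0,0],0,0],[[0,0,0],0,0],[[0,0,0],0,0],[[0,0,0],0,0],[[0,0,0],0,0]]'
python3 -m jog '[[[0,0,-0.1],0,0],[[0,0,-0.3],0,0],[[0,0,-0.7],0,0],[[0,0,-1.2],0,0],[[0,0,-1.7],0,0],[[0,0,-2],0,0],[[0,0,-2],0,0],[[0,0,-2],0,0]]'
python3 -m jog '[[[0,0,0],0,0],[[0,0,0],0,0],[[0,0,0],0,0],[[0,0,0],0,0],[[0,0,0],0,0],[[0,0,0],0,0],[[0,0,0],0,0],[[0,0,0],0,0]]'
python3 -m jog '[[[0,0,0],0,0],[[0,0,0],0,0],[[0,0,0],0,0],[[0,0,0],0,0],[[0,0,0],0,0],[[0,0,0],0,0],[[0,0,0],0,0],[[0,0,0],0,0]]'
python3 - <<'E'
from h import *
F=[]
for i in range(4):
    c,im,d=cam('wrist' if i else 'side'); s=manip.sense(); F.append(np.r_[s['wrist_force'],s['position']])
print(np.round(F,4)); print(s['width'],s['finger_force'])
E
python3 to.py .5335 -.1834 .2
```

```text
time: 13.2
position: [0.5198, 0.1564, 0.0542]
eef_rot: [0.0, 0.981, 0.194, 0.0]
wrist_force: [-2.1, -2.5, 5.0]
width: 0.0371
finger_force: 60.1
time: 14.0
position: [0.5192, 0.1565, 0.1336]
eef_rot: [-0.0, 0.981, 0.194, -0.0]
wrist_force: [-0.1, -0.1, -7.5]
width: 0.0366
finger_force: 61.1
time: 14.8
position: [0.5197, 0.1566, 0.134]
eef_rot: [-0.0, 0.981, 0.194, 0.0]
wrist_force: [-0.8, 0.2, -6.9]
width: 0.0366
finger_force: 61.1
time: 15.6
position: [0.5197, 0.1566, 0.1339]
eef_rot: [-0.0, 0.981, 0.194, 0.0]
wrist_force: [-0.4, 0.1, -6.8]
width: 0.0369
finger_force: 61.1
[[-0.4126  0.265  -5.9587  0.5196  0.1566  0.1339]
 [ 0.1486 -0.1705 -6.1901  0.5196  0.1566  0.1339]
 [-0.7448  0.973  -6.2775  0.5197  0.1566  0.1339]
 [-0.588  -0.6637 -6.8347  0.5197  0.1566  0.1339]]
0.03656005727929805 61.05805724859238
units [-2.91   7.993 -1.652] pos [0.5197 0.1566 0.1339] q [-0.      0.9811  0.1937  0.    ] F [-0.59 -0.66 -6.83] t 15.8 q6 1.35
```

The second pedestal weighs about 6.5 N against 2.2 N, so it is the heavier one and stays in the gripper. I'll raise it and carry it to the turntable.

```bash
python3 -m jog '[[[0,0,-0.5],0,0],[[0,0,-1],0,0],[[0,0,-1.35],0,0],[[-0.15,0.4,-1.35],0,0],[[-0.33,0.9,-1.35],0,0],[[-0.55,1.5,-1.35],0,0],[[-0.8,2.2,-1.35],0,0],[[-1.06,2.9,-1.35],0,0]]'
python3 -m jog '[[[-0.26,0.7,0],0,0],[[-0.52,1.4,0],0,0],[[-0.78,2.1,0],0,0],[[-1.03,2.8,0],0,0],[[-1.3,3.5,0],0,0],[[-1.5,4.1,0],0,0],[[-1.65,4.5,0],0,0],[[-1.75,4.8,0],0,0]]'
python3 -m jog '[[[-0.1,0.3,0],0,0],[[-0.1,0.3,0],0,0],[[-0.1,0.3,0],0,0],[[-0.1,0.3,0],0,0],[[-0.1,0.3,0],0,0],[[-0.1,0.3,0],0,0],[[-0.1,0.3,0],0,0],[[-0.1,0.3,0],0,0]]'
python3 to.py .5335 -.1834 .188
```

```text
time: 16.6
position: [0.5244, 0.0323, 0.188]
eef_rot: [-0.0, 0.981, 0.194, 0.0]
wrist_force: [0.3, -0.6, -6.7]
width: 0.0365
finger_force: 61.9
time: 17.4
position: [0.5326, -0.1721, 0.1878]
eef_rot: [-0.0, 0.981, 0.193, -0.0]
wrist_force: [0.2, -0.1, -6.5]
width: 0.0368
finger_force: 61.9
time: 18.2
position: [0.5336, -0.1835, 0.1879]
eef_rot: [-0.0, 0.981, 0.194, 0.0]
wrist_force: [-0.6, 0.4, -7.1]
width: 0.0368
finger_force: 61.9
units [-0.002 -0.002 -0.002] pos [ 0.5336 -0.1835  0.1879] q [-0.      0.981   0.1938  0.    ] F [-0.64  0.37 -7.12] t 18.2 q6 0.73
```

Run:
```python
from h import *
from scipy import ndimage as nd
c,im,d=cam('side'); cv2.imwrite('pics/s4.png',im[:,:,::-1]); P=cloud(c,d)
h=cv2.cvtColor(im,cv2.COLOR_RGB2HSV)
m=(P[...,1]<-.1)&(P[...,1]>-.25)&(P[...,0]>.45)&(P[...,0]<.62)&(P[...,2]>.12)&(P[...,2]<.23)&(h[...,1]>130)&(h[...,0]>12)&(h[...,0]<30)&(d>0)
p=P[m]; print(len(p),p.min(0),p.max(0)); q=p[p[:,2]<p[:,2].min()+.012]; print('flange',q.min(0),q.max(0))
c,im,d=cam('top'); P=cloud(c,d); Z=P[...,2]
l,k=nd.label((d>0)&(Z>.074)&(Z<.09)&(P[...,1]>.1)&(P[...,1]<.3)&(P[...,0]<.7))
for i in range(1,k+1):
    if (l==i).sum()>60: print(cv2.minEnclosingCircle(P[l==i][:,:2].astype(np.float32)))
```

```text
287 [ 0.50845382 -0.22483671  0.14555807] [ 0.56205491 -0.1555703   0.22950729]
flange [ 0.50845382 -0.18758768  0.14555807] [ 0.55532884 -0.15674814  0.15742528]
((0.6091756820678711, 0.23820523917675018), 0.019085004925727844)
```

View pics/s4.png

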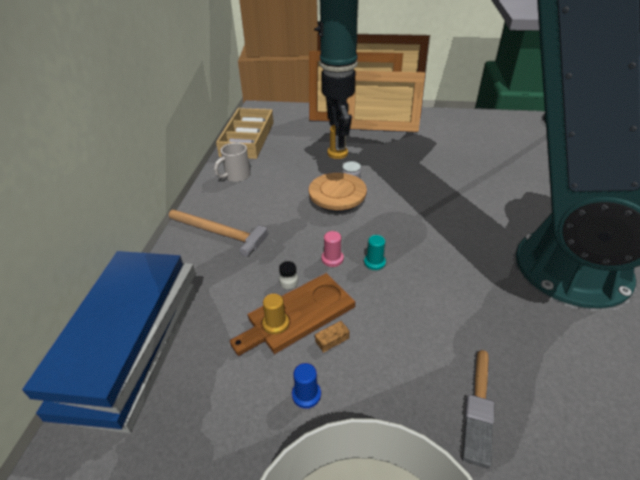

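The heavy pedestal hangs upright at (338,150) over the turntable, with its foot at z ≈ 0.145 (10 cm above the disc). The light one stands in the recess by the handle at (274,312), and nothing else has moved.

```bash
python3 -c "
from plant import job; print(job.finish_job())"
```

```text
the job is handed in; nothing more can be done
None
```

I lifted both pedestals in the order asked and handed the job in with the heavier one (about 6.5 N against 2.2 N, from the far recess) held upright and still about 10 cm above the middle of the turntable, and the lighter one back upright in its own recess by the handle.

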